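# Latch the grooming case

## Task

One of the two draw latches on top of the aluminium grooming case is still open. Flip its wire loop forward and down over the keeper so that the loop's cross bar lies behind the hook, then swing the latch's lever over and snap it fully down, so that the latch is shut with the loop on its keeper.

Things in the scene. Friction and masses are not known exactly. Their poses are not given: they have to be found in the camera images.
- latch: The open latch, on the flat top (125 mm above the counter) of a heavy aluminium case (200 x 350 mm from above) that cannot move; an identical latch at the top's other end is already shut. Origin on the case top, under the lever's pivot line, which is 17 mm above it along y. x points along the latch to the keeper, z up. Its steel base plate is 72 x 34 mm, 3 mm thick.
- latch_lever (a joint): Angle (rad) of its steel lever, 30 mm wide, 62 mm long from the pivot; its top face is 6.5 mm off the pivot line. 0 = shut, flat along -x; pi/2 = upright; starts at 1.9 to 2.15, leaning to the keeper. Stays where left. Once hooked, the loop comes taut near 1 rad; a spring resists (about 5 N at the end) until dead centre near 0.2 rad, then it snaps shut against its stop at 0.
- loop_bar (a point): Middle of the cross bar of its U-shaped loop (6 mm wire, 58 mm wide), 80 mm from the loop's hinge, which the lever carries 20 mm from its pivot, 192 deg minus the lever's angle up from +x. The loop swings freely. It starts leaning back (to -x) 5 to 25 deg past upright; pushed past upright to +x it falls, clears the lip by 8 mm and rests on the keeper's foot plate, its arms astride the hook.
- keeper (a point): Middle of the far (+x) face of the keeper's upright hook, 62 mm in +x from the latch origin, 10 mm above the case top; axes as the latch. The post is 22 mm wide and 26 mm high; the lip at its top stands 5 mm out to +x, its underside 12 mm above this point. Foot plate 6 mm high. The bar comes down beyond the lip, then draws against the post under it; the sprung hook gives about 4 mm.

How it is judged:
By the outcome, as a careful person would: the job done as asked, in the order asked, and still so for the second after the job is handed in, with the robot touching nothing.
It also fails if it takes over 35 s, if anything falls off the work surface, if the arm or the gripper's body presses on something with over 40 N, if the wrist force passes 120 N, or if a joint passes its speed limit or range.

## Robot

A 7-joint arm with a two-finger parallel gripper is mounted at the origin on the work surface. World frame = base frame: x ahead of the robot, y to its left, z up, the work surface at z = 0. Lengths are in m, angles in rad, forces in N, time in s.
With the tool pointing down it reaches from about 0.4 to 0.875 m from the base axis. Payload 19.3 kg.
Tool frame: the origin (TCP) lies midway between the tips of the shut fingers; the grasp point (between the pads) lies 19 mm behind it; z points along the fingers, y is the line along which they close (so a half turn about z gives the same grasp; the last joint's range is limited). The gripper opens to 85 mm and grips with 20 to 120 N. Pads are 22 mm wide; open, the fingers measure 114 mm over their backs; the gripper's body (76 mm by 85 mm) begins 54 mm behind the grasp point. The pads swing forward as they close: fully open they stand 13 mm farther back than shut.
Start: joints at [-1.323, 0.521, -0.036, 1.599, 0.021, 1.021, -0.113], TCP at [0.195, 0.594, 0.231] pointing down, gripper open.
Joint ranges: [-2.91, 2.91], [-0.3, 2.13], [-1.5, 1.42], [0.17, 2.43], [-1.26, 4.41], [0.16, 1.93], [-2.52, 2.52]. Speed limits (rad/s): [1.89, 1.89, 2.39, 2.39, 3.01, 3.01, 3.01].

## Interface

Orientations are given as [roll, pitch, yaw] about the fixed x, y, z axes, in that order (R = Rz(yaw) Ry(pitch) Rx(roll)).
In Python, from workcell import bot, job, grab_frame, calibration gives the robot as it stands (bot), with the cameras as plain functions and the job (job).
- The arm moves only by the tool advance, called as name([rows], argument=value, ...), one row to a line, values as JSON. Schema: {"type":"object","properties":{"offsets":{"type":"array","items":{"type":"object","properties":{"finger_gap":{"type":"number"},"x":{"type":"number"},"y":{"type":"number"},"z":{"type":"number"},"ax":{"type":"number"},"ay":{"type":"number"},"az":{"type":"number"}},"additionalProperties":false,"required":["finger_gap"]},"minItems":1,"maxItems":5},"grip_force":{"type":"number"},"only":{"type":"string"},"quiet":{"type":"boolean"},"lines":{"type":"string"}},"required":["offsets"],"additionalProperties":false}. offsets is a list of rows, 1 to 5 of them, each an object with the fields finger_gap (the finger opening in m), x, y, z (the shift in parts of the range, where 1.0 means 50 cm), ax, ay, az (a rotation vector in normalised numbers (1 is pi rad)); a field left out counts as zero (the opening has to be given); each row is the pose to reach, as a shift and turn from the pose commanded when the call began, along the tool's axes at that moment; what a row does not reach only later rows make up. A row lasts 1/8 s, in which the tool goes at most 0.0625 m and 0.188 rad, less where a joint would pass 70% of its speed; a pose out of reach is approached as far as the arm can. The fingers move at their own pace and stop on an object; grip_force is the grip in N (left out, the last holds). Time passes only in rows, so rows that do not move let the fingers close. The tool returns the time, the measured TCP pose, the force, the opening and the grip force at its end. only (a regular expression) keeps the lines of the reply that match it, lines (a string "A,B") keeps lines A to B, and quiet returns only ok. A shift or turn number past 1, either way, is cut back to 1. Input that does not fit is refused with a message, and nothing moves.
- bot.observe(): the state, without advancing time (a new reading comes with each control period).
- grab_frame(name): name is "side" or "top" or "wrist"; returns the picture (480x640x3 uint8, blue, green, red); there is no depth.
- calibration(name): a dict with "vfov" (degrees; the focal length in pixels is half the picture's height over the tangent of half this angle, whatever the lens; pixels are square), "cx", "cy" (the principal point, pixels), "eye" and "attitude" of the camera in the world. Camera axes: x right, y down, z forward; pixel columns grow to the right and rows downward; lengths in m; the calibration is good to about 2 mm. A picture is of the moment at which its call begins: read the wrist's pose just before it. calibration takes no time and is no camera call; for the wrist camera it gives the pose at the moment of the call.
- job.job_done(): hands the job in; it is judged then, once.
The state is a dict: "clock": time; "qpos": joint angles; "qd": joint speeds; "joint_efforts": joint torques, N m; "position": TCP position; "tool_rot": TCP orientation; "force": force on the tool from outside, world axes, zero at the start; "moment": the same for the moment, N m; "grip_width": finger opening in m; "finger_force": force on a finger pad.
Only numpy, scipy, OpenCV 4.12 (cv2) and the standard library are available. Lean on these libraries where they do the work, as an engineer would, in place of code of your own. Each camera call takes 0.05 s, during which the arm holds its last target. There are 200 camera calls.

## Working session

There is one attempt and no reset: what is moved stays moved. The work goes in short steps, Python scripts to look and compute and a tool call to move; the robot and the scene stay as the last step left them, time stands still between calls to the robot, and variables do not carry over. Pictures are saved under pics/ and viewed, at most 10 in all, crops included, and the job is handed in when it is done.

```bash
ls; mkdir -p pics
```

Run:
```python
from workcell import bot, job, grab_frame, calibration
import cv2
s=bot.observe();print(s)
for n in("side","top"):
    print(n,calibration(n));cv2.imwrite(f"pics/{n}0.png",grab_frame(n))
```

```text
pics
workcell.py
{'clock': 0.0, 'qpos': array([-1.32318697,  0.52201999, -0.03632236,  1.59996677,  0.02121331,
        1.02111494, -0.11279846]), 'qd': array([ 8.37249347e-04, -1.52587527e-05,  7.11453529e-04,  8.55972034e-04,
       -4.35506217e-05, -3.74752634e-04,  1.17718980e-03]), 'joint_efforts': array([ 6.36725381e-04, -9.27076221e+01,  1.98010750e+00, -3.69946611e+01,
        1.77539798e-02,  7.90776248e-03, -1.52892807e-05]), 'position': array([0.19524344, 0.59338114, 0.23073684]), 'tool_rot': array([-3.14047289e+00,  9.36985301e-05,  2.82377676e+00]), 'force': array([0.53388239, 0.15148544, 0.86761269]), 'moment': array([-0.02031888,  0.00675445,  0.03572456]), 'finger_force': 0.0, 'grip_width': 0.0856132525402823}
side {'vfov': 42.976460668098085, 'cx': 324.0572001142621, 'cy': 236.3955881358972, 'eye': array([ 0.43805065, -0.46557694,  0.60966946]), 'attitude': array([-2.28745507, -0.01498095, -0.21048444])}
top {'vfov': 51.288875185159604, 'cx': 317.8523176056037, 'cy': 246.0590082999569, 'eye': array([0.5188182 , 0.02905658, 0.80263811]), 'attitude': array([-3.08377279, -0.01717923, -1.58005425])}
```

View pics/side0.png

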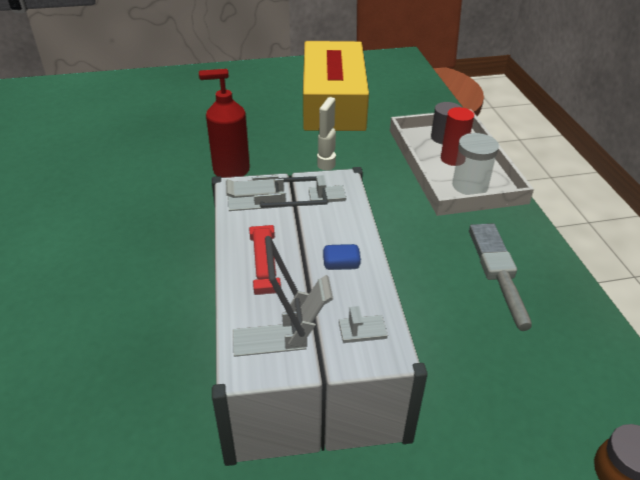

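View pics/top0.png

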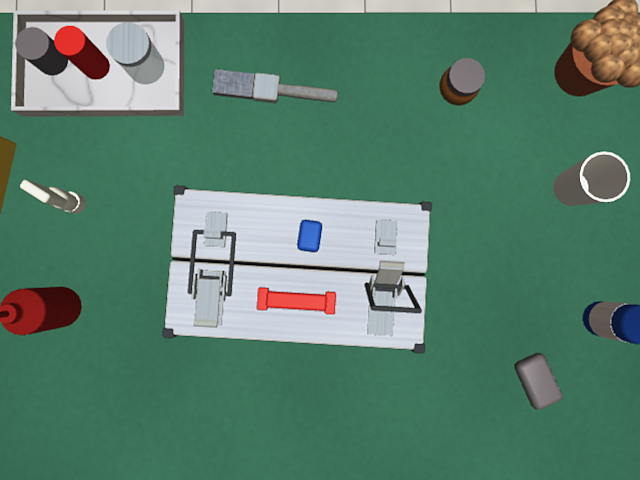

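Side and top show the open latch at the near end (top image: base plate near (380,315), lever top (390,265), loop bar near (397,310), keeper near (386,237)). +x of the latch is about world +x.

Create h.py:
```python
import numpy as np
from workcell import bot, job, grab_frame, calibration
from scipy.spatial.transform import Rotation as R
def ray(n,u,v,c=None):
    c=c or calibration(n); f=240/np.tan(np.radians(c['vfov']/2))
    d=R.from_euler('xyz',c['attitude']).apply([(u-c['cx'])/f,(v-c['cy'])/f,1]); return np.array(c['eye']),d
def plane(n,u,v,z):
    e,d=ray(n,u,v); return e+d*(z-e[2])/d[2]
def proj(n,p):
    c=calibration(n); f=240/np.tan(np.radians(c['vfov']/2))
    q=R.from_euler('xyz',c['attitude']).inv().apply(np.array(p)-c['eye']); return q[0]/q[2]*f+c['cx'],q[1]/q[2]*f+c['cy']
def tri(a,b):
    (p,d),(q,e)=ray(*a),ray(*b); s=np.linalg.lstsq(np.c_[d,-e],q-p,rcond=None)[0]
    x,y=p+s[0]*d,q+s[1]*e; return (x+y)/2,np.linalg.norm(x-y)
```

Run:
```python
import cv2,numpy as np
from h import *
for p in [(180,190),(430,205),(419,348),(168,333)]: print(plane('top',*p,.125).round(4))
a=cv2.imread('pics/top0.png')[205:345,350:440];b=cv2.imread('pics/side0.png')[220:360,220:400]
a=cv2.resize(a,None,fx=4,fy=4,interpolation=2);cv2.imwrite('pics/c0.png',np.hstack([a,cv2.resize(b,None,fx=2.4,fy=4,interpolation=2)]))
```

```text
[0.6359 0.2039 0.125 ]
[ 0.613  -0.1371  0.125 ]
[ 0.4193 -0.1179  0.125 ]
[0.4431 0.2186 0.125 ]
```

View pics/c0.png

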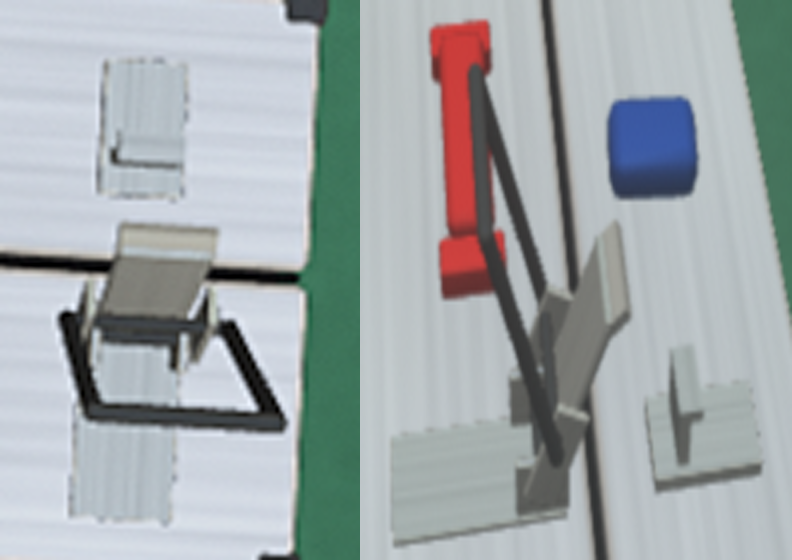

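Run:
```python
from h import *
S=lambda x,y:(220+(x-360)/2.4,220+y/4)
T=lambda x,y:(350+x/4,205+y/4)
for n,p in dict(lipF=(692,346),lipN=(703,412),backF=(671,347),backN=(680,412)).items(): print(n,plane('side',*S(*p),.151).round(4))
for n,p in dict(a=(103,60),b=(187,60),c=(183,200),d=(97,194)).items(): print('foot',n,plane('top',*T(*p),.131).round(4))
for n,p in dict(lipl=(118,130),lipr=(183,142),bl=(118,152),br=(183,160)).items(): print(n,plane('top',*T(*p),.151).round(4))
for n,p in dict(a=(70,515),b=(170,525)).items(): print('base',n,plane('top',*T(*p),.128).round(4))
for n,p in dict(a=(392,433),b=(395,543),c=(568,515)).items(): print('baseS',n,plane('side',*S(*p),.128).round(4))
print('barR',tri(('top',*T(280,422)),('side',*S(483,235))))
print('barL',tri(('top',*T(88,410)),('side',*S(474,68))))
print('levtipL',tri(('top',*T(120,225)),('side',*S(612,225))))
print('levtipR',tri(('top',*T(216,232)),('side',*S(628,310))))
```

```text
lipF [ 0.5663 -0.0645  0.151 ]
lipN [ 0.5652 -0.0866  0.151 ]
backF [ 0.5575 -0.0631  0.151 ]
backN [ 0.556  -0.0847  0.151 ]
foot a [ 0.5923 -0.0615  0.131 ]
foot b [ 0.592 -0.09   0.131]
foot c [ 0.5447 -0.0878  0.131 ]
foot d [ 0.5469 -0.0587  0.131 ]
lipl [ 0.567  -0.0634  0.151 ]
lipr [ 0.5629 -0.0846  0.151 ]
bl [ 0.5598 -0.0632  0.151 ]
br [ 0.557  -0.0845  0.151 ]
base a [ 0.4395 -0.0484  0.128 ]
base b [ 0.4358 -0.0819  0.128 ]
baseS a [ 0.4397 -0.0483  0.128 ]
baseS b [ 0.4374 -0.0835  0.128 ]
baseS c [ 0.5082 -0.089   0.128 ]
barR (array([ 0.47715297, -0.0952712 ,  0.2382835 ]), np.float64(0.0011783730859774467))
barL (array([ 0.48135137, -0.04112731,  0.23870251]), np.float64(0.0006776217750783665))
levtipL (array([ 0.53370619, -0.05727309,  0.19343354]), np.float64(0.0021783725524198018))
levtipR (array([ 0.53248021, -0.08666742,  0.1944253 ]), np.float64(0.0002448810955448251))
```

The loop bar is near (0.479,-0.068,0.238), the keeper point near (0.561,-0.075,0.135), the latch origin near (0.499,-0.071,0.125), and the latch yaw about -4°. Next I work out the approach shifts.

Add to h.py:
```python
YAW=np.radians(-4.1)
def L(x,y,z):  # latch coords -> world
    return np.array([.499,-.0707,.125])+[np.cos(YAW)*x-np.sin(YAW)*y,np.sin(YAW)*x+np.cos(YAW)*y,z]
def shift(p):
    s=bot.observe(); r=R.from_euler('xyz',s['tool_rot']); t=R.from_euler('xyz',[np.pi,0,np.pi+YAW])
    print((r.inv().apply(np.array(p)-s['position'])).round(4),(r.inv()*t).as_rotvec().round(3))
```

```bash
python3 -c "
from h import *
shift(L(-.075,0,.175)); print(L(-.075,0,.175))"
```

```text
[-0.4233 -0.5543 -0.0686] [-0.001 -0.    -0.246]
[ 0.42419194 -0.06533769  0.3       ]
```

Careful with the scale: shifts go in shares of 50 cm and turns go in shares of pi rad. That gives: -0.23 m / 0.5 = -0.46, -0.18 m / 0.5 = -0.36, -0.246 rad / 3.1416 = -0.0783.

advance([
  {"finger_gap":0, "x":-0.06, "y":-0.08, "z":-0.08},
  {"finger_gap":0, "x":-0.12, "y":-0.16, "z":-0.14, "az":-0.0159},
  {"finger_gap":0, "x":-0.2, "y":-0.26, "z":-0.14, "az":-0.0318},
  {"finger_gap":0, "x":-0.28, "y":-0.36, "z":-0.14, "az":-0.0477},
  {"finger_gap":0, "x":-0.36, "y":-0.46, "z":-0.14, "az":-0.0783},
], grip_force=30)

```text
clock: 0.72
position: [0.2932, 0.3212, 0.3012]
tool_rot: [3.142, 0.0, 3.072]
force: [1.7, 0.6, 0.5]
grip_width: -0.0001
finger_force: 0.0
```

```bash
python3 -c "
from h import *
shift(L(-.075,0,.175))"
```

```text
[-0.1575 -0.3765  0.0012] [0.    0.    0.002]
```

Scaled: -0.28 m / 0.5 = -0.56, -0.225 m / 0.5 = -0.45.

advance([
  {"finger_gap":0, "x":-0.04, "y":-0.12},
  {"finger_gap":0, "x":-0.09, "y":-0.23},
  {"finger_gap":0, "x":-0.14, "y":-0.34},
  {"finger_gap":0, "x":-0.19, "y":-0.45},
  {"finger_gap":0, "x":-0.24, "y":-0.56},
])

```text
clock: 1.35
position: [0.3926, 0.0335, 0.3015]
tool_rot: [3.141, 0.0, 3.07]
force: [1.3, 0.7, -0.6]
grip_width: 0.0001
finger_force: 0.0
```

```bash
python3 -c "
from h import *
shift(L(-.075,0,.175));shift(L(-.075,0,.092))"
```

```text
[-0.0385 -0.0963  0.0014] [0. 0. 0.]
[-0.0385 -0.0963  0.0844] [0. 0. 0.]
```

Scaled: -0.096 m / 0.5 = -0.192, 0.084 m / 0.5 = 0.168.

advance([
  {"finger_gap":0, "x":-0.04, "y":-0.1},
  {"finger_gap":0, "x":-0.077, "y":-0.192},
  {"finger_gap":0, "x":-0.077, "y":-0.192, "z":0.09},
  {"finger_gap":0, "x":-0.077, "y":-0.192, "z":0.168},
  {"finger_gap":0, "x":-0.077, "y":-0.192, "z":0.168},
])

```text
clock: 1.98
position: [0.4226, -0.0633, 0.2158]
tool_rot: [-3.14, -0.004, 3.069]
force: [0.4, 0.1, 0.4]
grip_width: -0.0001
finger_force: 0.0
```

```bash
python3 -c "
from h import *
shift(L(-.045,0,.092));shift(L(.035,0,.092))"
```

```text
[-0.0318 -0.0019 -0.0013] [-0.001 -0.004 -0.001]
[-0.1118 -0.0019 -0.0017] [-0.001 -0.004 -0.001]
```

Scaled: -0.085 m / 0.5 = -0.17, -0.075 m / 0.5 = -0.15.

advance([
  {"finger_gap":0, "x":-0.06},
  {"finger_gap":0, "x":-0.09},
  {"finger_gap":0, "x":-0.12},
  {"finger_gap":0, "x":-0.15},
  {"finger_gap":0, "x":-0.17},
])

```text
clock: 2.6
position: [0.5095, -0.0693, 0.2174]
tool_rot: [-3.142, 0.0, 3.07]
force: [0.1, 0.1, -0.2]
grip_width: -0.0002
finger_force: 0.0
```

Run:
```python
from h import *
import cv2,numpy as np
cv2.imwrite('pics/side1.png',np.hstack([cv2.resize(grab_frame('side')[200:400,200:400],None,fx=2,fy=2),cv2.resize(grab_frame('top')[180:380,320:520],None,fx=2,fy=2)]))
```

```text
(no output)
```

View pics/side1.png

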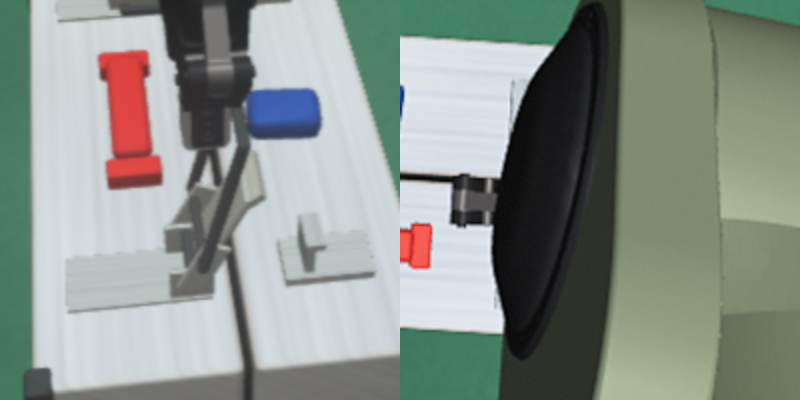

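The loop is just past upright against the finger. I'll advance a little more and let it fall.

Scaled: -0.02 m / 0.5 = -0.04, -0.012 m / 0.5 = -0.024.

advance([
  {"finger_gap":0, "x":-0.024},
  {"finger_gap":0, "x":-0.04},
  {"finger_gap":0, "x":-0.04},
  {"finger_gap":0, "x":-0.04, "z":-0.04},
  {"finger_gap":0, "x":-0.04, "z":-0.04},
])

```text
clock: 3.32
position: [0.529, -0.0708, 0.2382]
tool_rot: [3.141, 0.002, 3.07]
force: [0.5, -0.1, 0.2]
grip_width: 0.0005
finger_force: 0.0
```

Run:
```python
from h import *
import cv2,numpy as np
cv2.imwrite('pics/side2.png',cv2.resize(grab_frame('side')[200:400,200:400],None,fx=3,fy=3))
shift(L(.068,0,.095));shift(L(.068,0,.055))
```

```text
[-0.0384 -0.0021  0.0175] [ 0.     0.001 -0.   ]
[-0.0384 -0.0021  0.0575] [ 0.     0.001 -0.   ]
```

View pics/side2.png

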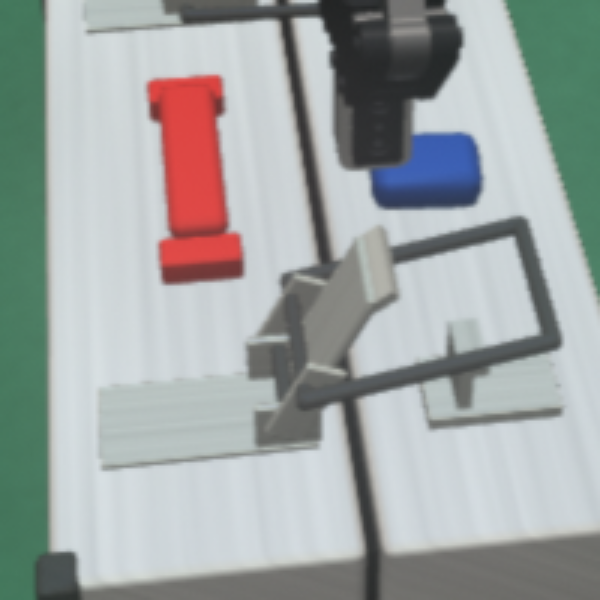

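The loop is dropping over the keeper, with its arms astride the hook. Next I move the finger beyond the lever.

Scaled: 0.055 m / 0.5 = 0.11, -0.038 m / 0.5 = -0.076.

advance([
  {"finger_gap":0, "x":-0.04, "y":-0.004},
  {"finger_gap":0, "x":-0.076, "y":-0.004},
  {"finger_gap":0, "x":-0.076, "y":-0.004, "z":0.06},
  {"finger_gap":0, "x":-0.076, "y":-0.004, "z":0.11},
  {"finger_gap":0, "x":-0.076, "y":-0.004, "z":0.11},
])

```text
clock: 4.0
position: [0.5652, -0.0753, 0.1805]
tool_rot: [-3.141, -0.004, 3.07]
force: [0.3, 0.0, -0.1]
grip_width: 0.0
finger_force: 0.0
```

Run:
```python
from h import *
import cv2,numpy as np
cv2.imwrite('pics/side3.png',cv2.resize(grab_frame('side')[200:400,200:400],None,fx=3,fy=3))
for a in [(.018,.055),(-.001,.062),(-.019,.055),(-.031,.0415),(-.038,.0225),(-.038,.0225)]: shift(L(a[0],0,a[1]))
```

```text
[ 0.0491 -0.      0.0019] [-0.    -0.002 -0.   ]
[ 0.0681 -0.     -0.005 ] [-0.    -0.002 -0.   ]
[ 0.0861 -0.      0.002 ] [-0.    -0.002 -0.   ]
[ 0.0981 -0.      0.0155] [-0.    -0.002 -0.   ]
[ 0.105  -0.      0.0345] [-0.    -0.002 -0.   ]
[ 0.105  -0.      0.0345] [-0.    -0.002 -0.   ]
```

View pics/side3.png

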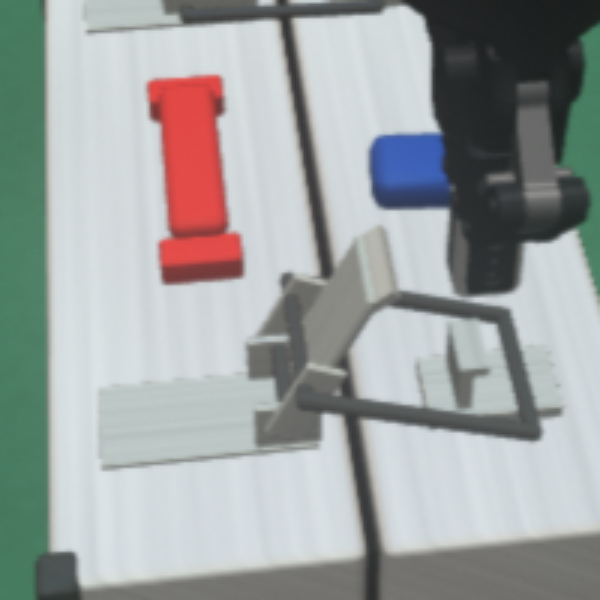

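The loop is down with its bar on the foot plate beyond the hook (bar near (520,375) in the crop). Next I swing the lever.

Scaled: 0.069 m / 0.5 = 0.138, 0.05 m / 0.5 = 0.1.

advance([
  {"finger_gap":0, "x":0.04},
  {"finger_gap":0, "x":0.07},
  {"finger_gap":0, "x":0.1},
  {"finger_gap":0, "x":0.138, "z":-0.008},
  {"finger_gap":0, "x":0.138, "z":-0.008},
])

```text
clock: 4.68
position: [0.4978, -0.0704, 0.1877]
tool_rot: [3.141, 0.002, 3.07]
force: [1.2, -0.6, 0.7]
grip_width: 0.0001
finger_force: 0.3
```

Run:
```python
from h import *
import cv2,numpy as np
cv2.imwrite('pics/side4.png',cv2.resize(grab_frame('side')[200:400,200:400],None,fx=3,fy=3))
for a in [(-.001,.062),(-.019,.055),(-.031,.0415),(-.038,.0225)]: shift(L(a[0],0,a[1]))
```

```text
[ 0.0003 -0.0003  0.0004] [ 0.001  0.002 -0.   ]
[ 0.0183 -0.0003  0.0073] [ 0.001  0.002 -0.   ]
[ 0.0303 -0.0003  0.0208] [ 0.001  0.002 -0.   ]
[ 0.0374 -0.0003  0.0398] [ 0.001  0.002 -0.   ]
```

View pics/side4.png

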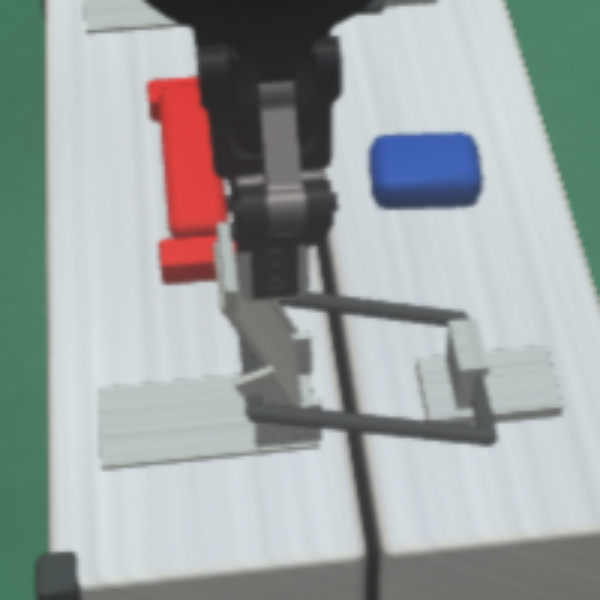

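The lever is at about 1.2 rad and the bar is tucked behind the hook under the lip. I'll continue down.

Scaled: 0.034 m / 0.5 = 0.068, 0.031 m / 0.5 = 0.062.

advance([
  {"finger_gap":0, "x":0.02, "z":0.004},
  {"finger_gap":0, "x":0.038, "z":0.016},
  {"finger_gap":0, "x":0.05, "z":0.028},
  {"finger_gap":0, "x":0.062, "z":0.044},
  {"finger_gap":0, "x":0.068, "z":0.058},
])

```text
clock: 5.35
position: [0.4628, -0.068, 0.1565]
tool_rot: [-3.141, -0.001, 3.07]
force: [-0.9, 1.0, 0.2]
grip_width: 0.0001
finger_force: 0.0
```

advance([
  {"finger_gap":0, "x":0.004, "z":0.01},
  {"finger_gap":0, "x":0.006, "z":0.018},
  {"finger_gap":0, "x":0.006, "z":0.022},
  {"finger_gap":0, "x":0.006, "z":0.024},
  {"finger_gap":0, "x":0.006, "z":0.024},
])

```text
clock: 5.98
position: [0.4606, -0.0679, 0.1471]
tool_rot: [3.14, 0.0, 3.069]
force: [-19.5, 3.8, 62.4]
grip_width: -0.0001
finger_force: 31.3
```

It's against the stop (62 N at the fingertip), so I retreat.

Scaled: -0.15 m / 0.5 = -0.3, -0.13 m / 0.5 = -0.26.

advance([
  {"finger_gap":0, "z":-0.04},
  {"finger_gap":0, "z":-0.14},
  {"finger_gap":0, "z":-0.26},
  {"finger_gap":0, "x":0.1, "y":0.1, "z":-0.3},
  {"finger_gap":0, "x":0.1, "y":0.2, "z":-0.3},
])

```text
clock: 6.6
position: [0.4169, 0.0358, 0.2968]
tool_rot: [3.14, 0.002, 3.067]
force: [1.5, 0.9, 0.3]
grip_width: -0.0
finger_force: 0.0
```

Run:
```python
from h import *
import cv2,numpy as np
cv2.imwrite('pics/side5.png',cv2.resize(grab_frame('side')[170:370,200:400],None,fx=3,fy=3))
```

```text
(no output)
```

View pics/side5.png

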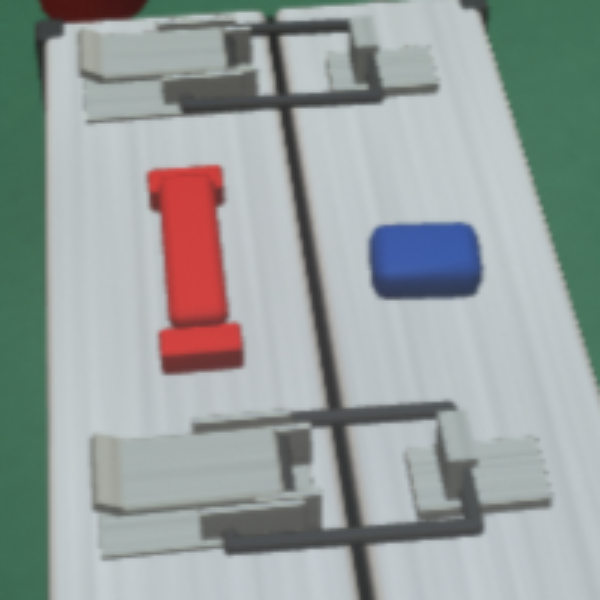

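The latch now looks the same as the shut one: the lever is flat and the bar is behind the hook.

advance([
  {"finger_gap":0},
  {"finger_gap":0},
])

```text
clock: 6.9
position: [0.418, 0.0348, 0.2951]
tool_rot: [-3.141, -0.0, 3.069]
force: [0.1, -1.1, -0.3]
grip_width: 0.0002
finger_force: 0.0
```

```bash
python3 -c "
from workcell import bot, job, grab_frame, calibration
print(job.job_done())"
```

```text
the job is handed in; nothing more can be done
None
```

The open latch is now shut: the loop's cross bar is behind the keeper's hook, the lever is snapped fully down and the arm is clear. I handed the job in at 6.9 s; no verdict came back.

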